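Spring a divider bar into a bench drawer

ROBOT

A 7-joint arm with a two-finger parallel gripper is mounted at the origin on the work surface. World frame = base frame: x ahead of the robot, y to its left, z up, the work surface at z = 0. Lengths are in m, angles in rad, forces in N, time in s.
With the tool pointing down it reaches from about 0.35 to 0.9 m from the base axis. Payload 7.2 kg.
Tool frame: the origin (TCP) lies at the very end of the fingers, on their centre line; the grasp point (between the pads) lies 19 mm behind it (r.hold_point_z is the y of the grasp point in the tool frame, in m); y points along the fingers, x is the direction in which the jaws open and shut, and the axes are right-handed (so a half turn about y gives the same grasp; the last joint's range is limited). The gripper opens to 85 mm and grips with 20 to 120 N. Pads are 22 mm wide; open, the fingers measure 114 mm over their backs; the gripper's body (76 mm by 85 mm) begins 54 mm behind the grasp point. The pads swing forward as they close: fully open they stand 13 mm farther back than shut.
Start: joints at [-1.18, 0.411, -0.013, 1.596, 0.006, 1.134, -0.082], TCP at [0.277, 0.56, 0.231] pointing down, gripper open.
Joint ranges: [-2.95, 2.95], [-0.29, 1.99], [-1.47, 1.44], [0.14, 2.54], [-1.03, 4.17], [0.13, 1.85], [-2.86, 2.86]. Speed limits (rad/s): [2.39, 2.39, 3.01, 3.01, 3.14, 3.14, 3.14].

INTERFACE

Orientations are given as a unit quaternion [w, x, y, z].
In Python, from bench import r gives the robot as it stands. The module is installed in compiled form; this text tells all that it offers.
- The arm moves only by the tool step_arm, never from a script. Its argument "commands" is a list of rows, each a list of 3 entries, a list of its own where there are three numbers: the closure, from -1 (fully open) to 1 (shut), so that 0 is half open, then the shift along the world's x, y, z in mm, then the turn about the world's z in degrees. In form: [[jaw, [tx, ty, tz], twist], ...]. A call has 1 to 12 rows; each row is the pose to reach, as a shift and turn from the pose commanded when the call began; what a row does not reach only later rows make up. A row lasts 1/12 s, in which the tool goes at most 41.7 mm and 7.16 degrees, less where a joint would pass 70% of its speed; a pose out of reach is approached as far as the arm can. A call with a gripper value outside its range is refused whole. The fingers move at their own pace and stop on an object; "newtons" is the grip in N (left out, the last holds). Time passes only in rows, so rows that repeat a pose let the fingers close. It gives the time, the measured TCP pose, the force and the opening at its end, in the units of the state.
- r.sense(): the state, without advancing time (a new reading comes with each control period).
- r.read_camera(name): name is "scene" or "top" or "wrist"; returns the picture (420x560x3 uint8, red, green, blue); there is no depth.
- r.get_calibration(name): a dict with "fx", "fy", "cx", "cy" (pixels), "camera_from_world" (4x4, takes a point from world to camera coordinates). Camera axes: x right, y down, z forward; pixel columns grow to the right and rows downward; lengths in m; the calibration is good to about 2 mm. The wrist camera is an equidistant fisheye: a pixel r from the principal point sees the ray r / f radians off the axis. A picture is of the moment at which its call begins: read the wrist's pose just before it. get_calibration takes no time and is no camera call; for the wrist camera it gives the pose at the moment of the call.
- r.close_job(): hands the job in, once; it reports no verdict.
The state is a dict: "time_s": time; "joint_positions": joint angles; "qvel": joint speeds; "effort": joint torques, N m; "ee_pos": TCP position; "orientation": TCP orientation; "force": force on the tool from outside, world axes, zero at the start; "wrist_torque": the same for the moment, N m; "opening": finger opening in m.
Only numpy, scipy, OpenCV 4.12 (cv2) and the standard library are available. Lean on these libraries where they do the work, as an engineer would, in place of code of your own. Each camera call takes 0.05 s, during which the arm holds its last target.

TASK

Take the sprung divider bar from its wooden rest and fit it across the open drawer: squeeze its plunger against the tall stop, bring the bar down level between the two stops, then ease it back so that the plunger sits in the tall stop's recess and the fixed pin is fully home in the low stop's recess, and let go. Press gently (no more than about 25 N on the drawer or its stops, and never drive the plunger to the end of its travel), and leave the wrench, the little box, the jar and the screwdriver where they are.

Things in the scene. Friction and masses are not known exactly. Their poses are not given: they have to be found in the camera images.
- drawer: Steel drawer fixed on the bench top, 270 mm deep (its x), 260 wide (y), walls 80 high, 3 thick, chequer-plate front at -x, runners outside. Origin: centre of its footprint at bench level, z up. Inside, at x = 0, a one-piece steel cradle: floor strip 30 mm wide (top 6 mm above bench) and two upright stops whose flat inner faces are 148 mm apart along y.
- cradle_mid (a point): Drawer point at x = y = 0, 45 mm above bench: NOMINAL middle between the stops, at the recesses' height; axes as the drawer's. The cradle is clamped along slots, so its true middle is up to 12 mm from here along +y or -y (exact in x and z). It does not yield; its place is not measured: find it by touch or sight.
- tall_stop (a point): NOMINAL centre (74 mm along +y from cradle_mid, true place shifted with the cradle) of the tall stop's recess mouth: 14 x 14 mm square, 6 deep, closed above, 45 above bench. Stop 30 mm wide in x, top 83 above bench. Two cheeks 16 mm apart, 5 mm proud of the face, from 30 above bench to the top, form an upright channel over the recess.
- low_stop (a point): NOMINAL centre (74 mm along -y from cradle_mid, true place shifted with the cradle) of the low stop's recess mouth: 14 x 14 mm square, 9 deep, closed above, 45 above bench. Stop 30 mm wide in x, top 56 above bench, no cheeks.
- bar: Loose sprung divider bar, about 0.2 kg: aluminium square tube 20 x 20 mm, 130 long along its y, black end plugs; fixed pin at -y, sprung plunger at +y. Origin: middle of the tube on its axis, 40 mm above bench at the start, level in a wooden rest with two supports 110 mm apart (88 mm free between them for fingers; base below is 12 mm high). Its +y starts within 0.5 rad of world +y.
- plunger_tip (a point): Outermost point of the plunger, on the bar's axis: round steel, 10 mm diameter, ball end. Free it stands 30 mm out of the tube's +y end; it can be pushed in 24 mm (6 mm left), spring 2.7 N preload plus 0.45 N per mm. With its tip on the tall stop's face it must stand out under 10 mm for the pin to clear the low stop's face.
- pin_tip (a point): Outermost point of the fixed pin, on the bar's axis: round steel, 10 mm diameter, ball end, stands 8 mm out of the tube's -y end (73 mm from the bar's origin). Pin tip to plunger tip: 168 mm free, 162 mm when seated in both recesses with the tube's end against the low stop's face, 144 mm at the end of the travel.
- wrench: Bystander: a steel wrench 150 mm long lying across the drawer's floor near its back wall (drawer x about +0.1).
- bits_box: Bystander: an open grey plastic box 45 x 120 x 30 mm on the drawer's floor behind its front (drawer x about -0.105).
- jar: Bystander: a pale jar with steel cap, 60 mm diameter, 85 mm high, standing on the bench.
- screwdriver: Bystander: a screwdriver lying on the bench between drawer and jar.
Mind the look-alikes: they are no part of the job. Of the things that look like the bar, the middle-sized one is meant.

How it is judged:
On the way, in this order (a step that is already met when the one before it is completed fails the run):
1. the bar is lifted clear of its rest (height (world z) of bar above 0.07 m and distance of bar from where it was at the start of the episode above 0.03 m), for 0.1 s.
2. over the drawer, the plunger is squeezed in by more than 12 mm (distance between plunger_tip and pin_tip below 0.156 m and horizontal distance between bar and drawer below 0.05 m), for 0.1 s.
At the end, for the whole second after the job is handed in: The bar spans the two stops at rest: plunger tip and pin tip both at the recesses (within 4 mm of the drawer's x = 0 and of 45 mm above the bench), plunger end at the tall stop, and the plunger pressed in by 3 to 8.5 mm (162 mm over both tips, 6 mm pressed in, when the pin is fully home) (x of plunger_tip in the frame of drawer between -0.004 and 0.004 m and x of pin_tip in the frame of drawer between -0.004 and 0.004 m and height (world z) of plunger_tip between 0.041 and 0.049 m and height (world z) of pin_tip between 0.041 and 0.049 m and distance between plunger_tip and pin_tip between 0.1595 and 0.165 m and y of plunger_tip in the frame of drawer above 0.055 m and linear speed of bar below 0.01 m/s); the robot touches nothing.
It fails at once if the bar or the robot presses on the drawer or its stops with more than 25 N (contact force between any of bar, the fingers, the arm and drawer above 25 N).
It fails at once if the plunger is driven to the end of its travel (distance between plunger_tip and pin_tip below 0.1446 m).
It fails at once if the wrench, the little box, the jar or the screwdriver is moved by more than 20 mm (distance of any of wrench, bits_box, jar, screwdriver from where it was at the start of the episode above 0.02 m).
It also fails if it takes over 43 s, if anything falls off the work surface, if the arm or the gripper's body presses on something with over 40 N, if the wrist force passes 120 N, or if a joint passes its speed limit or range.

## Working session

There is one attempt and no reset: what is moved stays moved. The work goes in short steps, Python scripts to look and compute and a tool call to move; the robot and the scene stay as the last step left them, time stands still between calls to the robot, and variables do not carry over. Pictures are saved under pics/ and viewed, and the job is handed in when it is done.

Besides the shell and the picture viewer there is one more tool, called after "Emit:" as name([rows], argument=value, ...), one row to a line, values as JSON. step_arm: Moves the arm, as the interface text tells. Its arguments: {"type":"object","properties":{"commands":{"type":"array","items":{"type":"array"}},"newtons":{"type":"number"}},"required":["commands"]}

```bash
mkdir -p pics; python3 - <<'E'
from bench import r
import cv2
print(r.sense(), r.hold_point_z)
for n in ["scene","top","wrist"]:
    c=r.get_calibration(n); im=r.read_camera(n)
    cv2.imwrite(f"pics/{n}0.png",im[:,:,::-1]); print(n,c)
E
```

```text
{'time_s': 0.0, 'joint_positions': array([-1.18019015,  0.41189174, -0.01272889,  1.59703152,  0.00558042,
        1.13431349, -0.0822298 ]), 'qvel': array([ 5.54010652e-04,  5.34788790e-05,  7.29977651e-04,  9.39370275e-05,
       -1.17439642e-03,  1.43683013e-03, -1.60324500e-04]), 'effort': array([-8.96928195e-04, -6.00642514e+01,  6.81447051e-01, -2.99423575e+01,
        1.36991477e-02,  1.09069960e-02, -9.72217634e-06]), 'ee_pos': array([0.27660254, 0.55990904, 0.2304632 ]), 'orientation': array([-0.60027201,  0.60092547,  0.37273785, -0.37366909]), 'force': array([ 0.32323838,  0.20532012, -0.11565591]), 'wrist_torque': array([-0.00560677, -0.02624732,  0.02244968]), 'opening': 0.08567793994211845} -0.0187
scene {'fx': 475.34326080783495, 'fy': 475.34326080783495, 'cx': 281.8256493715993, 'cy': 205.6667635912396, 'camera_from_world': array([[ 0.70001828,  0.71400022,  0.01334536, -0.43626893],
       [ 0.55604607, -0.53324089, -0.63754759, -0.15752141],
       [-0.44809282,  0.4537156 , -0.77029538,  1.24659929],
       [ 0.        ,  0.        ,  0.        ,  1.        ]])}
top {'fx': 433.0246574395903, 'fy': 433.0246574395903, 'cx': 275.09436767094576, 'cy': 206.20613659563608, 'camera_from_world': array([[ 0.005467  , -0.9996918 , -0.02421617,  0.14296664],
       [-0.99654764, -0.00344041, -0.08295162,  0.48790614],
       [ 0.08284274,  0.02458606, -0.99625931,  0.9143377 ],
       [ 0.        ,  0.        ,  0.        ,  1.        ]])}
wrist {'fx': 325.19226210127806, 'fy': 325.19226210127806, 'cx': 272.7329089076107, 'cy': 210.9576392384187, 'camera_from_world': array([[ 0.4417114 ,  0.89715516, -0.00191224, -0.62422656],
       [ 0.86147305, -0.42354635,  0.28012974, -0.0371068 ],
       [ 0.25050992, -0.12538384, -0.95996025,  0.3784682 ],
       [ 0.        ,  0.        ,  0.        ,  1.        ]])}
```

View pics/scene0.png

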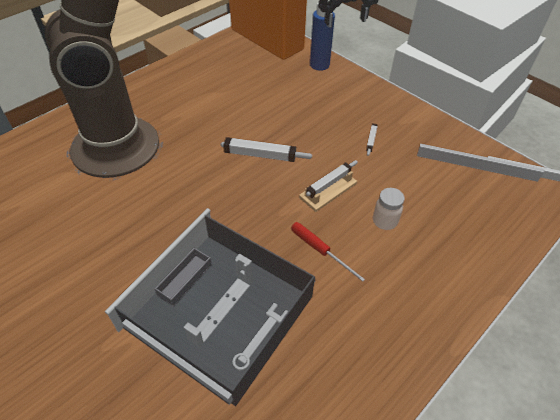

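View pics/top0.png

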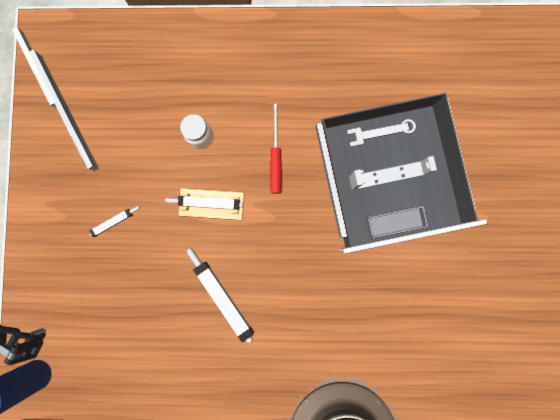

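View pics/wrist0.png

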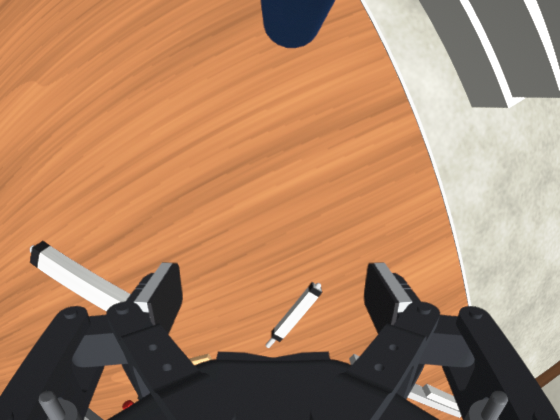

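The top view shows the bar in its rest around (210,203), with the plunger to the left (+y). The drawer is around (400,170), with the cradle from (357,180) to (430,165). I'll zoom in and measure.

```bash
cat > h.py <<'E'
from bench import r
import numpy as np, cv2
def ray(n,u,v,c=None):
    c=c or r.get_calibration(n); T=c["camera_from_world"]; R=T[:3,:3]; o=-R.T@T[:3,3]
    x=(u-c["cx"])/c["fx"]; y=(v-c["cy"])/c["fy"]
    if n=="wrist":
        th=np.hypot(x,y); s=np.sin(th)/th if th>0 else 1
        d=np.array([x*s,y*s,np.cos(th)])
    else: d=np.array([x,y,1])
    d=R.T@d; return o,d/np.linalg.norm(d)
def onz(n,u,v,z,c=None):
    o,d=ray(n,u,v,c); return o+d*(z-o[2])/d[2]
def proj(n,p,c=None):
    c=c or r.get_calibration(n); q=c["camera_from_world"]@np.r_[p,1]
    if n=="wrist":
        th=np.arctan2(np.hypot(q[0],q[1]),q[2]); k=th/np.hypot(q[0],q[1]); return np.array([c["cx"]+c["fx"]*k*q[0],c["cy"]+c["fy"]*k*q[1]])
    return np.array([c["cx"]+c["fx"]*q[0]/q[2],c["cy"]+c["fy"]*q[1]/q[2]])
E
python3 - <<'E'
import cv2
im=cv2.imread("pics/top0.png")
a=cv2.resize(im[175:235,155:255],None,fx=8,fy=8,interpolation=cv2.INTER_CUBIC); cv2.imwrite("pics/tb.png",a)
a=cv2.resize(im[85:260,310:490],None,fx=4,fy=3.4,interpolation=cv2.INTER_CUBIC)
a=cv2.resize(im[85:260,310:490],None,fx=3.4,fy=3.4,interpolation=cv2.INTER_CUBIC);cv2.imwrite("pics/td.png",a)
im=cv2.imread("pics/scene0.png")
a=cv2.resize(im[150:215,290:370],None,fx=8,fy=8,interpolation=cv2.INTER_CUBIC); cv2.imwrite("pics/sb.png",a)
E
```

```text
(no output)
```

View pics/tb.png

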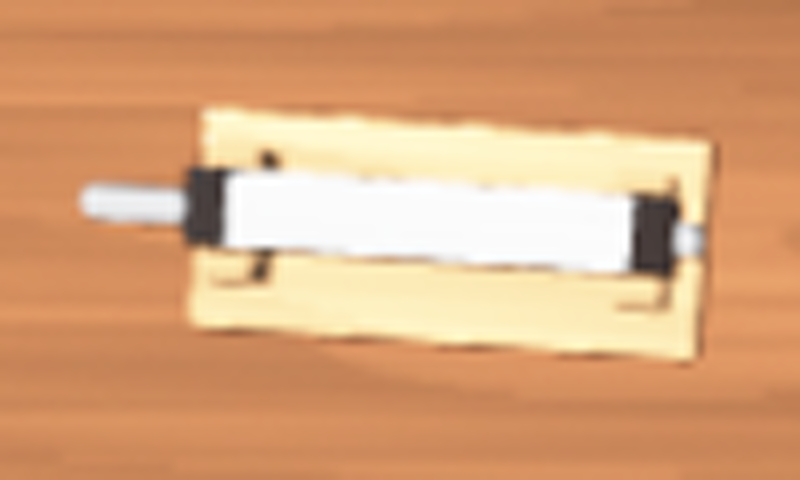

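View pics/td.png

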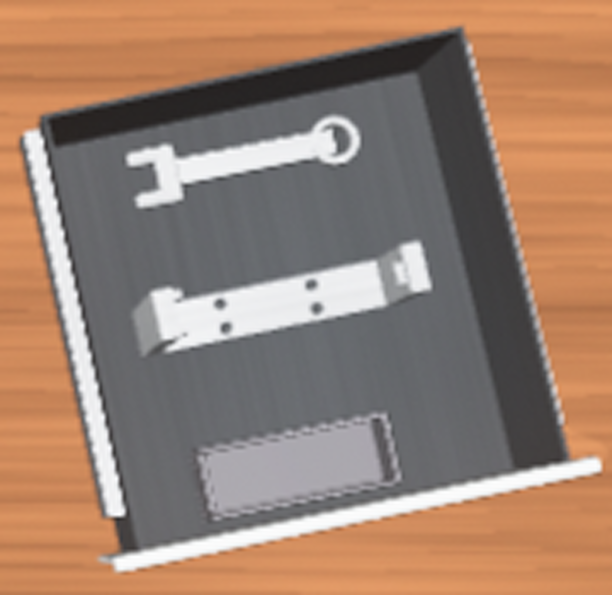

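View pics/sb.png

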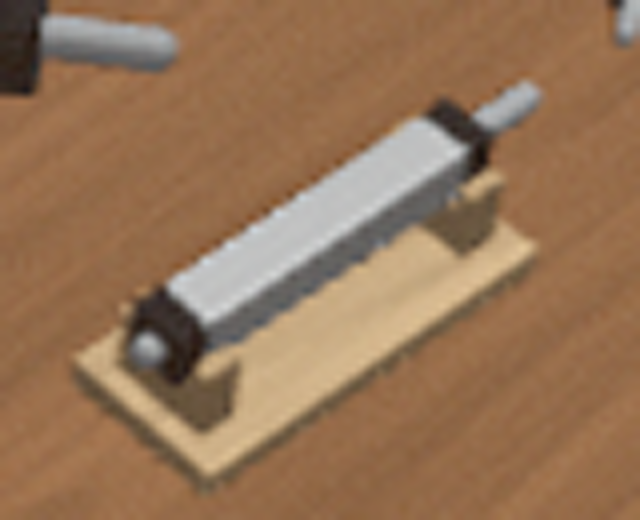

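```bash
cat >> h.py <<'E'
from scipy.spatial.transform import Rotation as Ro
def toolR(s):
    q=s["orientation"]; return Ro.from_quat([q[1],q[2],q[3],q[0]]).as_matrix()
E
python3 - <<'E'
from h import *
s=r.sense(); R=toolR(s); print(np.round(R,3)); print("jaw deg",np.degrees(np.arctan2(R[1,0],R[0,0])))
def c(u,v,k,ox,oy): return ((u+.5)/k-.5+ox,(v+.5)/k-.5+oy)
b=lambda u,v,z: onz("top",*c(u,v,8,155,175),z)
P=b(80,201,.04); N=b(706,240,.04)
# tube top centre ends
A=b(188,207,.05); B=b(677,236,.05)
print("tips",P,N,np.linalg.norm(P-N)); print("tube",A,B,np.linalg.norm(A-B),"mid",(A+B)/2,(P*73+N*95)/168)
d=A-B; print("bar yaw deg (of +y)",np.degrees(np.arctan2(-d[0],d[1])))
# side edges
print("width",b(430,183,.05)-b(430,262,.05))
# scene
s_=lambda u,v,z: onz("scene",*c(u,v,8,290,150),z)
P2=s_(535,92,.04);N2=s_(148,350,.04);print("scene",P2,N2,np.linalg.norm(P2-N2),(P2*73+N2*95)/168)
t=lambda u,v,z: onz("top",*c(u,v,3.4,310,85),z)
cs=[t(43,118,.08),t(463,30,.08)]
print("back corners",cs,np.linalg.norm(cs[0]-cs[1]))
L=t(415,267,.056);print("low top c",L); T=t(165,300,.083); print("tall top",T)
E
```

```text
[[ 0.443 -0.    -0.897]
 [ 0.897 -0.001  0.443]
 [-0.001 -1.    -0.   ]]
jaw deg 63.71381602482471
tips [0.49892727 0.38100204 0.04      ] [0.48903541 0.21334135 0.04      ] 0.16795224260826822
tube [0.49644957 0.34944063 0.05      ] [0.4891977  0.21999439 0.05      ] 0.1296492181591759 mid [0.49282364 0.28471751 0.05      ] [0.49333366 0.28619391 0.04      ]
bar yaw deg (of +y) -3.2064848787358917
width [0.02089191 0.0003827  0.        ]
scene [0.49655765 0.37967018 0.04      ] [0.48676831 0.21780076 0.04      ] 0.1621651607047933 [0.49102201 0.28813688 0.04      ]
back corners [array([0.66203281, 0.0475822 , 0.08      ]), array([ 0.71586542, -0.20558285,  0.08      ])] 0.25882521812976717
low top c [ 0.57547981 -0.18143795  0.056     ]
tall top [ 0.55046868 -0.02424034  0.083     ]
```

The bar's mid is about (0.4925, 0.285), its yaw is -3.2°, and its length checks out at 168 mm. The drawer yaw is about +12°, with its centre near (0.558, -0.107). Before grasping I'll look at the cradle with the wrist camera from above.

```bash
python3 - <<'E'
from h import *
s=r.sense(); R=toolR(s); T=r.get_calibration("wrist")["camera_from_world"]
o=-T[:3,:3].T@T[:3,3]; print("cam in tool",R.T@(o-s["ee_pos"]), "axis in tool",R.T@T[2,:3])
for jaw in [12,-78,64,30]:
    a=np.radians(jaw); Rn=Ro.from_euler('z',jaw-63.7,degrees=True).as_matrix()@R
    for h in [.2,.25]:
        k=Rn@(R.T@(o-s["ee_pos"])); ax=Rn@(R.T@T[2,:3])
        # aim point
        z=h+k[2]; q=k+ax*((z-.05)/-ax[2]); print(jaw,h,"TCP",np.array([.558,-.107])-q[:2],"cam off",k)
E
```

```text
cam in tool [ 7.74012791e-05 -1.41996030e-01  7.12362704e-02] axis in tool [-7.64807808e-05  9.59993724e-01 -2.80021508e-01]
12 0.2 TCP [ 0.55522511 -0.09332634] cam off [-0.01458254  0.0697427   0.1419887 ]
12 0.25 TCP [ 0.55225284 -0.07904216] cam off [-0.01458254  0.0697427   0.1419887 ]
-78 0.2 TCP [ 0.57167366 -0.10422511] cam off [0.0697427  0.01458254 0.1419887 ]
-78 0.25 TCP [ 0.58595784 -0.10125284] cam off [0.0697427  0.01458254 0.1419887 ]
64 0.2 TCP [ 0.54551662 -0.10076829] cam off [-0.0639359   0.03144669  0.1419887 ]
64 0.25 TCP [ 0.53243061 -0.09431626] cam off [-0.0639359   0.03144669  0.1419887 ]
30 0.2 TCP [ 0.55113553 -0.09485306] cam off [-0.0354205   0.06182299  0.1419887 ]
30 0.25 TCP [ 0.54389468 -0.08218649] cam off [-0.0354205   0.06182299  0.1419887 ]
```

Emit:
step_arm([
  [-1, [286, -680, -20], -52],
  [-1, [286, -680, -20], -52],
  [-1, [286, -680, -20], -52],
  [-1, [286, -680, -20], -52],
  [-1, [286, -680, -20], -52],
  [-1, [286, -680, -20], -52],
  [-1, [286, -680, -20], -52],
  [-1, [286, -680, -20], -52],
  [-1, [286, -680, -20], -52],
  [-1, [286, -680, -20], -52],
  [-1, [286, -680, -20], -52],
  [-1, [286, -680, -20], -52],
], newtons=80)

```text
time_s: 1.15
ee_pos: [0.4708, 0.0977, 0.2178]
orientation: [0.704, -0.703, -0.072, 0.072]
force: [1.0, 0.1, -0.6]
opening: 0.0853
```

Emit:
step_arm([
  [-1, [92, -206, -8], 0],
  [-1, [92, -206, -8], 0],
  [-1, [92, -206, -8], 0],
  [-1, [92, -206, -8], 0],
  [-1, [92, -206, -8], 0],
  [-1, [92, -206, -8], 0],
  [-1, [92, -206, -8], 0],
  [-1, [92, -206, -8], 0],
  [-1, [92, -206, -8], 0],
])

```text
time_s: 1.9
ee_pos: [0.5622, -0.1053, 0.2093]
orientation: [0.704, -0.703, -0.072, 0.073]
force: [0.3, 1.1, 0.4]
opening: 0.0855
```

```bash
python3 - <<'E'
from h import *
import pickle
s=r.sense(); c=r.get_calibration("wrist"); im=r.read_camera("wrist"); print(s["ee_pos"],s["qvel"].round(3),s["force"])
cv2.imwrite("pics/w1.png",im[:,:,::-1]); pickle.dump((s,c),open("w1.pkl","wb"))
R=toolR(s); print("jaw deg",np.degrees(np.arctan2(R[1,0],R[0,0])))
E
```

```text
[ 0.56217375 -0.10526057  0.20933719] [-0.02  -0.01  -0.008  0.004 -0.001 -0.002  0.002] [0.30114746 1.11639344 0.41402142]
jaw deg 11.755624630209846
```

View pics/w1.png

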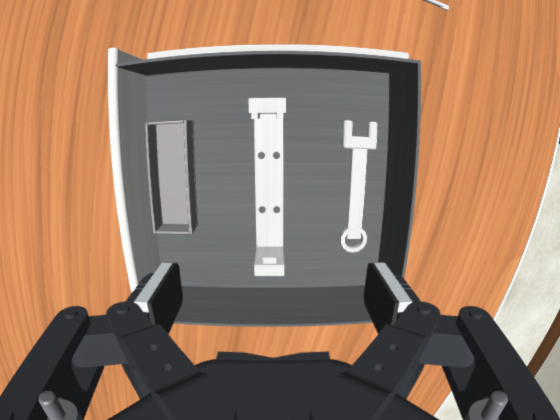

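The wrist view shows the whole drawer: the tall stop with cheeks at (267,105), the low stop at (269,268), the strip between them, and the drawer sides parallel to the cradle. I'll zoom on the cradle for edges.

```bash
python3 - <<'E'
import cv2
im=cv2.imread("pics/w1.png")
a=cv2.resize(im[92:128,240:295],None,fx=12,fy=12,interpolation=cv2.INTER_CUBIC)
b=cv2.resize(im[242:282,240:295],None,fx=12,fy=12,interpolation=cv2.INTER_CUBIC)
cv2.imwrite("pics/w1a.png",a);cv2.imwrite("pics/w1b.png",b)
E
```

```text
(no output)
```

View pics/w1a.png

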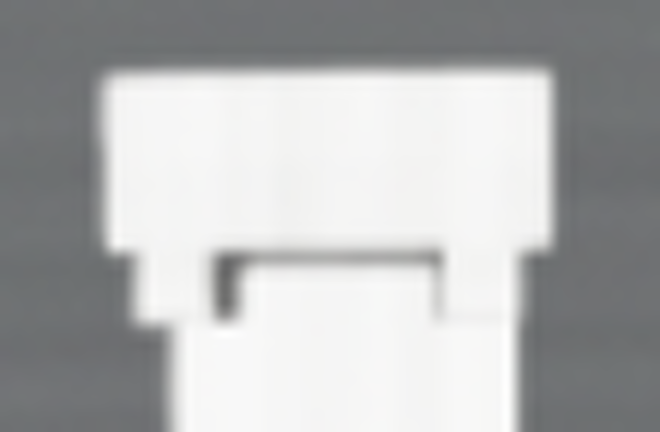

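View pics/w1b.png

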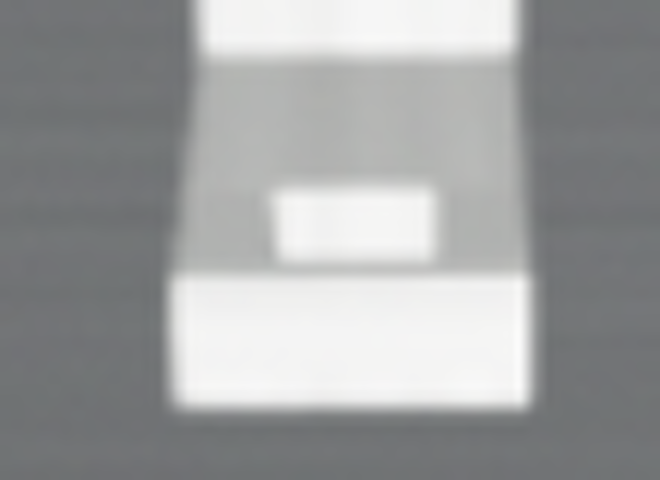

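```bash
python3 - <<'E'
from h import *
import pickle
s,c=pickle.load(open("w1.pkl","rb"))
P=lambda u,v,oy,z: onz("wrist",(u+.5)/12-.5+240,(v+.5)/12-.5+oy,z,c)
TL,TR=P(105,251,92,.083),P(551,251,92,.083)
CL,CR=P(215,322,92,.083),P(442,322,92,.083)
LL,LR=P(172,273,242,.056),P(531,272,242,.056)
FL,FR=P(200,57,242,.006),P(517,55,242,.006)
for n,p,q in [("tall",TL,TR),("cheek",CL,CR),("low",LL,LR),("lowfoot",FL,FR)]:
    d=q-p; print(n,((p+q)/2).round(4),"w",np.linalg.norm(d).round(4),"yaw",np.degrees(np.arctan2(d[1],d[0])).round(2))
t=(TL+TR)/2;l=(LL+LR)/2; d=(t-l); print("sep",np.hypot(*d[:2]),"yaw",np.degrees(np.arctan2(-d[0],d[1])))
f=(FL+FR)/2; d=t-f; print("sep foot",np.hypot(*d[:2]),"yaw",np.degrees(np.arctan2(-d[0],d[1])))
print("mid",(t+l)/2)
# front plate and rear etc: drawer yaw from strip edges and back corners
for nm,(u,v,z) in dict(bl=(418.5,61,.08),fl=(119,57,.08)).items(): print(nm,onz("wrist",u,v,z,c))
# check proj of bar tip style: same points in top cam
for p in (TL,TR,LL,LR): print(proj("top",p))
E
```

```text
tall [ 0.5417 -0.0314  0.083 ] w 0.0303 yaw 11.62
cheek [ 0.5428 -0.0362  0.083 ] w 0.0154 yaw 11.63
low [ 0.5727 -0.1752  0.056 ] w 0.03 yaw 12.12
lowfoot [ 0.5729 -0.1761  0.006 ] w 0.0303 yaw 12.29
sep 0.14706543769906685 yaw 12.147984638689675
sep foot 0.14804310283153818 yaw 12.164349101442774
mid [ 0.55718928 -0.10327539  0.0695    ]
bl [0.66053409 0.04701825 0.08      ]
fl [ 0.40164075 -0.0021593   0.08      ]
[363.36914462 184.44792168]
[360.17967869 169.92069921]
[430.39709789 171.49186483]
[427.00563847 157.54866143]
```

The cradle is measured at mid (0.5572, -0.1035) with yaw 12.1°. The stop separation of 147–148 mm and width of 30 mm match the spec. Next I move to the bar.

Emit:
step_arm([
  [-1, [-70, 394, -60], -15],
  [-1, [-70, 394, -60], -15],
  [-1, [-70, 394, -60], -15],
  [-1, [-70, 394, -60], -15],
  [-1, [-70, 394, -60], -15],
  [-1, [-70, 394, -60], -15],
  [-1, [-70, 394, -60], -15],
  [-1, [-70, 394, -60], -15],
  [-1, [-70, 394, -60], -15],
  [-1, [-70, 394, -60], -15],
  [-1, [-70, 394, -60], -15],
  [-1, [-70, 394, -60], -15],
])

```text
time_s: 2.95
ee_pos: [0.49, 0.2914, 0.1493]
orientation: [0.707, -0.707, 0.018, -0.017]
force: [0.4, -1.0, 1.1]
opening: 0.0852
```

```bash
python3 - <<'E'
from h import *
import pickle
s=r.sense(); c=r.get_calibration("wrist"); im=r.read_camera("wrist"); print(s["ee_pos"],s["qvel"].round(3),s["force"])
cv2.imwrite("pics/w2.png",im[:,:,::-1]); pickle.dump((s,c),open("w2.pkl","wb"))
R=toolR(s); print("jaw deg",np.degrees(np.arctan2(R[1,0],R[0,0])))
E
```

```text
[0.49002621 0.29140633 0.14926285] [ 0.049 -0.022  0.05   0.016  0.015  0.003  0.015] [ 0.36145647 -0.99290008  1.10250382]
jaw deg -2.8586619032074236
```

View pics/w2.png

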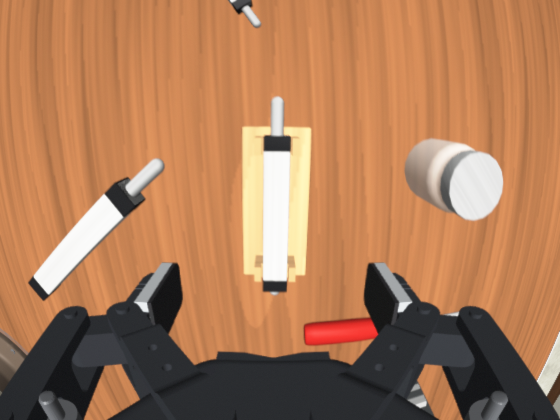

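The wrist view shows the bar in its rest, running from the plunger tip at (277,98) to the pin-end plug at (274,290). The jar and screwdriver are clear of the fingers.

```bash
python3 - <<'E'
from h import *
import pickle
s,c=pickle.load(open("w2.pkl","rb"))
im=cv2.imread("pics/w2.png"); a=cv2.resize(im[90:300,230:320],None,fx=6,fy=2.8,interpolation=cv2.INTER_CUBIC); 
cv2.imwrite("pics/w2a.png",a)
A=onz("wrist",277.5,136.5,.05,c);B=onz("wrist",275,290.5,.05,c);P=onz("wrist",277.5,97.5,.04,c)
d=A-B;print(A,B,np.linalg.norm(d),(A+B)/2,"yaw",np.degrees(np.arctan2(-d[0],d[1])),P-A)
s2=r.sense(); print(s2["ee_pos"],s2["time_s"])
E
```

```text
[0.4962675  0.34910342 0.05      ] [0.48847897 0.22169462 0.05      ] 0.1276466306344877 [0.49237324 0.28539902 0.05      ] yaw -3.4981493083945785 [ 0.00152979  0.02958344 -0.01      ]
[0.49115552 0.2890826  0.14965633] 3.0
```

View pics/w2a.png

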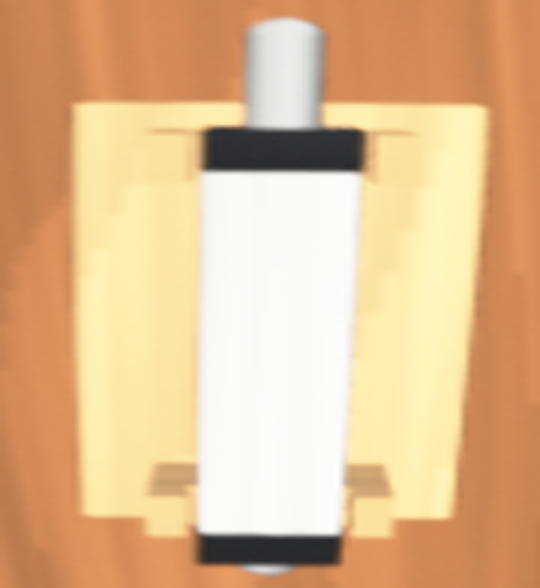

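Emit:
step_arm([
  [-1, [0, 0, -40], 0],
  [-1, [0, 0, -80], 0],
  [-1, [0, 0, -110], 0],
  [-1, [0, 0, -127], 0],
  [-1, [0, 0, -127], 0],
  [-1, [0, 0, -127], 0],
])

```text
time_s: 3.5
ee_pos: [0.4926, 0.2862, 0.0228]
orientation: [-0.706, 0.707, -0.021, 0.021]
force: [0.7, 0.5, -0.5]
opening: 0.0855
```

Emit:
step_arm([
  [0.3, [0, -1, 0], 0],
  [1, [0, -1, 0], 0],
  [1, [0, -1, 0], 0],
  [1, [0, -1, 0], 0],
  [1, [0, -1, 0], 0],
  [1, [0, -1, 0], 0],
  [1, [0, -1, 0], 0],
  [1, [0, -1, 0], 0],
], newtons=80)

```text
time_s: 4.17
ee_pos: [0.4929, 0.287, 0.0236]
orientation: [0.707, -0.706, 0.02, -0.02]
force: [-0.8, -0.6, 7.1]
opening: 0.0187
```

```bash
python3 - <<'E'
from h import *
s=r.sense(); print(s)
E
```

```text
{'time_s': 4.1667, 'joint_positions': array([-0.86745492,  0.59808401,  0.34374646,  1.92399339, -0.3112147 ,
        0.67001946, -0.39030728]), 'qvel': array([ 1.64834944e-03,  1.88647127e-03, -5.25489791e-04, -1.43575842e-03,
        3.49074308e-04,  1.35304834e-03, -7.76419092e-05]), 'effort': array([ 1.57792484e-01, -5.60582435e+01,  6.67315587e+00, -1.88775766e+01,
        1.63251796e-02, -6.05107248e-01,  1.85881171e-02]), 'ee_pos': array([0.49285974, 0.28701999, 0.02364949]), 'orientation': array([ 0.70714216, -0.70649179,  0.02002371, -0.020454  ]), 'force': array([-0.76230718, -0.60825499,  7.06022802]), 'wrist_torque': array([-0.13582561,  0.37236733, -0.02724299]), 'opening': 0.018718534742447893}
```

Emit:
step_arm([
  [1, [0, 0, 15], 0],
  [1, [0, 0, 50], 0],
  [1, [0, 0, 90], 0],
  [1, [0, 0, 120], 0],
  [1, [0, 0, 120], 0],
  [1, [0, 0, 120], 0],
  [1, [0, 0, 120], 0],
])

```text
time_s: 4.75
ee_pos: [0.4917, 0.2865, 0.1419]
orientation: [-0.707, 0.707, -0.021, 0.02]
force: [0.3, 0.5, -2.3]
opening: 0.0188
```

```bash
python3 - <<'E'
from h import *
import pickle
s=r.sense(); c=r.get_calibration("wrist"); im=r.read_camera("wrist"); print(s["ee_pos"],s["force"],s["wrist_torque"],s["opening"])
cv2.imwrite("pics/w3.png",im[:,:,::-1]); pickle.dump((s,c),open("w3.pkl","wb"))
im=r.read_camera("scene");cv2.imwrite("pics/s3.png",cv2.resize(im[100:240,230:400],None,fx=4,fy=4,interpolation=cv2.INTER_CUBIC)[:,:,::-1])
R=toolR(s); print("jaw deg",np.degrees(np.arctan2(R[1,0],R[0,0])))
E
```

```text
[0.49169723 0.28651098 0.14191731] [ 0.29926557  0.48823069 -2.31069317] [ 0.01770118 -0.01279218  0.00167626] 0.01882671534036381
jaw deg -3.2652787961463434
```

View pics/w3.png

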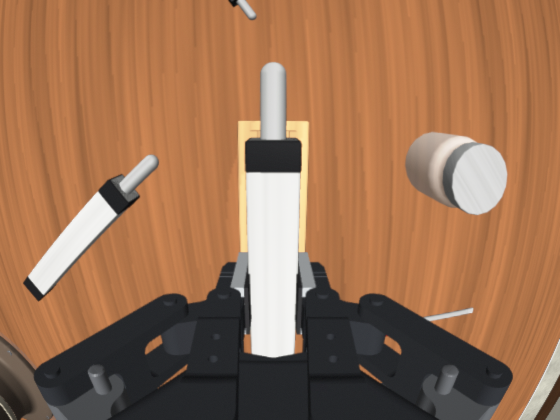

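View pics/s3.png

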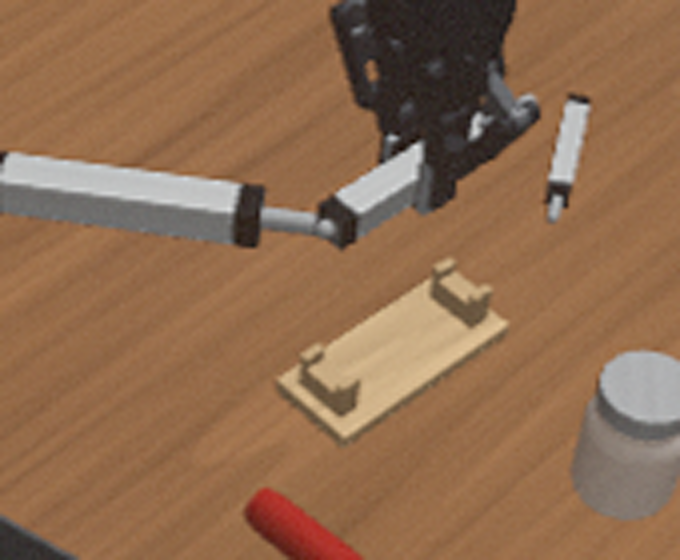

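```bash
python3 - <<'E'
from h import *
import pickle
s,c=pickle.load(open("w3.pkl","rb")); R=toolR(s)
im=cv2.imread("pics/w3.png"); cv2.imwrite("pics/w3a.png",cv2.resize(im[55:180,235:315],None,fx=6,fy=4.6,interpolation=cv2.INTER_CUBIC))
for z in (.163,.168,.173):
    l=onz("wrist",246.5,141,z,c); q=onz("wrist",301,141,z,c); m=(l+q)/2; print(z,np.linalg.norm(l-q), "tool",(R.T@(m-s["ee_pos"])).round(4))
    p=onz("wrist",273.3,63,z-.01,c); print("   tip tool",(R.T@(p-s["ee_pos"])).round(4))
E
```

```text
0.163 0.020199626279900906 tool [ 0.0004 -0.0211  0.063 ]
   tip tool [ 0.0002 -0.0111  0.0939]
0.168 0.019364204059813008 tool [ 0.0003 -0.0261  0.0633]
   tip tool [ 0.0002 -0.0161  0.093 ]
0.173 0.01852878183972506 tool [ 0.0003 -0.0311  0.0637]
   tip tool [ 0.0002 -0.0211  0.0921]
```

View pics/w3a.png

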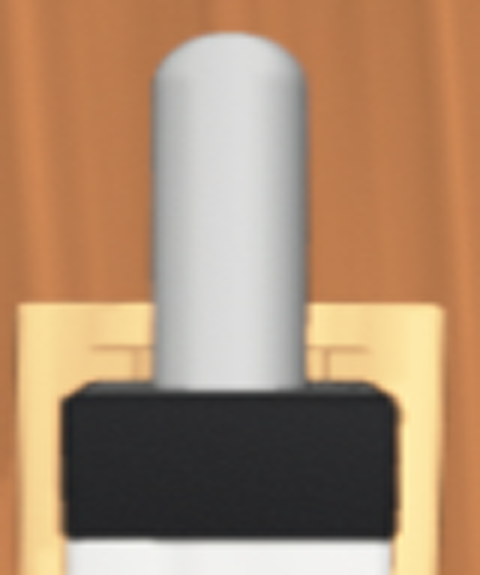

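The bar is held level. Its origin sits about 1.7 mm toward the pin side of the TCP, and its axis is about 16 mm above the TCP. Now I carry it over the drawer.

Emit:
step_arm([
  [1, [71, -416, 0], 15.4],
  [1, [71, -416, 0], 15.4],
  [1, [71, -416, 0], 15.4],
  [1, [71, -416, 0], 15.4],
  [1, [71, -416, 0], 15.4],
  [1, [71, -416, 0], 15.4],
  [1, [71, -416, 0], 15.4],
  [1, [71, -416, 0], 15.4],
  [1, [71, -416, 0], 15.4],
  [1, [71, -416, 0], 15.4],
  [1, [71, -416, 0], 15.4],
  [1, [71, -416, 0], 15.4],
])

```text
time_s: 5.85
ee_pos: [0.5624, -0.1341, 0.1412]
orientation: [-0.703, 0.704, 0.071, -0.073]
force: [0.3, 0.9, -2.8]
opening: 0.0185
```

Emit:
step_arm([
  [1, [0, 0, 0], 0],
  [1, [0, 0, 0], 0],
  [1, [0, 0, 0], 0],
])

```text
time_s: 6.1
ee_pos: [0.5633, -0.1275, 0.142]
orientation: [0.703, -0.703, -0.075, 0.076]
force: [0.7, 0.4, -1.5]
opening: 0.0189
```

```bash
cat >> h.py <<'E'
M=np.array([.5572,-.1035]); yw=np.radians(12.1); EX=np.array([np.cos(yw),np.sin(yw)]); EY=np.array([-np.sin(yw),np.cos(yw)])
def rep(cam=None,name=None):
    s=r.sense(); c=r.get_calibration("wrist"); R=toolR(s); d=s["ee_pos"][:2]-M
    print("t",s["time_s"],"tcp dr x %.4f y %.4f z %.4f"%(d@EX,d@EY,s["ee_pos"][2]),"jaw %.2f"%np.degrees(np.arctan2(R[1,0],R[0,0])),"F dr",np.round([s["force"][:2]@EX,s["force"][:2]@EY,s["force"][2]],1),"tq",s["wrist_torque"].round(2),"open",s["opening"].round(4))
    if name:
        im=r.read_camera(cam); cv2.imwrite(name,im[:,:,::-1])
    return s,c
E
python3 - <<'E'
from h import *
rep("wrist","pics/w4.png")
E
```

```text
Traceback (most recent call last):
  File "h.py", line 24, in rep
    print("t",s["time_s"],"tcp dr x %.4f y %.4f z %.4f"%(d@EX,d@EY,s["ee_pos"][2]),"jaw %.2f"%np.degrees(np.arctan2(R[1,0],R[0,0])),"F dr",np.round([s["force"][:2]@EX,s["force"][:2]@EY,s["force"][2]],1),"tq",s["wrist_torque"].round(2),"open",s["opening"].round(4))
                                                                                                                                                                                                                                                  ^^^^^^^^^^^^^^^^^^
AttributeError: 'float' object has no attribute 'round'
```

```bash
sed -i 's/s\["opening"\].round(4)/round(s["opening"],4)/' h.py
python3 - <<'E'
from h import *
rep("wrist","pics/w4.png")
E
```

```text
t 6.1 tcp dr x 0.0009 y -0.0248 z 0.1420 jaw 12.25 F dr [ 0.7  0.2 -1.5] tq [-0.01 -0.03  0.06] open 0.0189
```

View pics/w4.png

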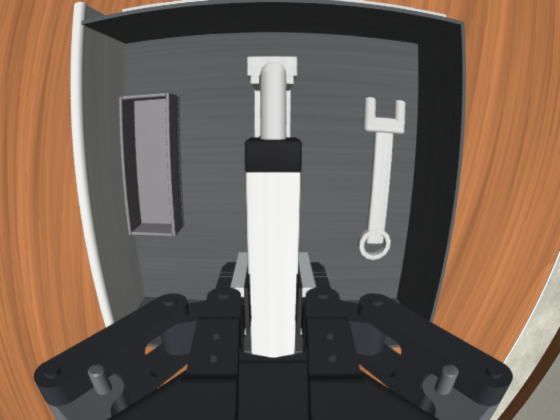

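The wrist view shows the plunger at (273,65) lined up with the tall stop at (272,65). I back off slightly and go down to the channel height.

Emit:
step_arm([
  [1, [0, -4, 0], 0],
  [1, [0, -4, -25], 0],
  [1, [0, -4, -50], 0],
  [1, [0, -4, -70], 0],
  [1, [0, -4, -85], 0],
  [1, [0, -4, -85], 0],
  [1, [0, -4, -85], 0],
  [1, [0, -4, -85], 0],
])

```text
time_s: 6.82
ee_pos: [0.5643, -0.1334, 0.0587]
orientation: [-0.703, 0.703, 0.075, -0.074]
force: [0.2, -0.5, -0.8]
opening: 0.0183
```

```bash
python3 - <<'E'
from h import *
rep("wrist","pics/w5.png")
for n in ("scene","top"):
    im=r.read_camera(n); 
    a=im[200:400,100:330] if n=="scene" else im[80:260,310:490]
    cv2.imwrite(f"pics/{n}5.png",cv2.resize(a,None,fx=3,fy=3,interpolation=cv2.INTER_CUBIC)[:,:,::-1])
E
```

```text
t 6.8167 tcp dr x 0.0006 y -0.0308 z 0.0587 jaw 12.13 F dr [ 0.1 -0.6 -0.8] tq [-0.03 -0.06  0.04] open 0.0183
```

View pics/w5.png

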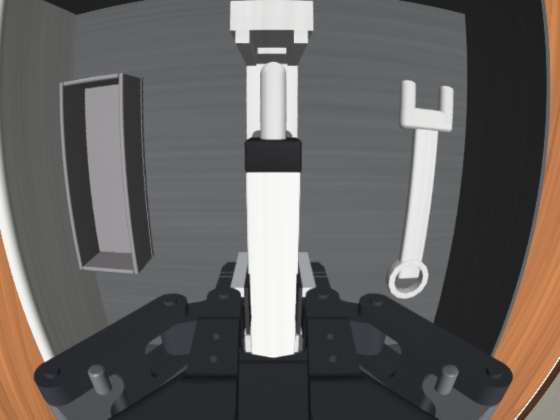

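View pics/scene5.png

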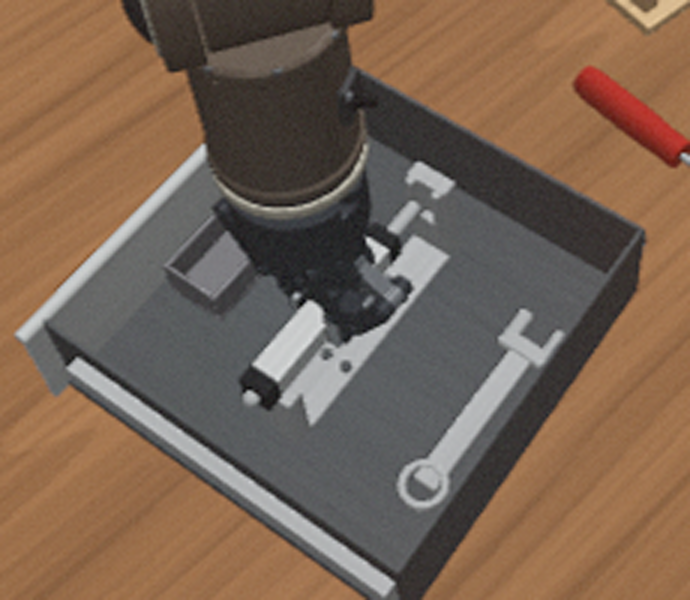

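Well aligned: the plunger is at column 273 and the stop centre at 272. I advance along the drawer's +y to make contact.

Emit:
step_arm([
  [1, [-0.8, 4, 0], 0],
  [1, [-1.7, 8, 0], 0],
  [1, [-2.3, 11, 0], 0],
  [1, [-2.9, 14, 0], 0],
  [1, [-3.6, 17, 0], 0],
  [1, [-3.6, 17, 0], 0],
  [1, [-3.6, 17, 0], 0],
  [1, [-3.6, 17, 0], 0],
  [1, [-3.6, 17, 0], 0],
])

```text
time_s: 7.72
ee_pos: [0.5603, -0.1171, 0.0579]
orientation: [-0.703, 0.703, 0.075, -0.074]
force: [1.0, -4.9, -1.9]
opening: 0.0188
```

```bash
python3 - <<'E'
from h import *
rep("wrist","pics/w6.png")
E
```

```text
t 7.7167 tcp dr x 0.0001 y -0.0140 z 0.0579 jaw 12.07 F dr [-0.  -5.  -1.9] tq [-0.95 -0.23 -0.01] open 0.0188
```

View pics/w6.png

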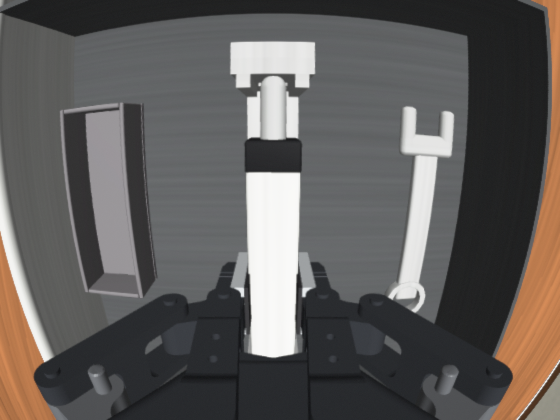

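The force is 5.0 N, which implies 5.1 mm compression; the vision estimate is 5.3 mm, so they agree. Now I squeeze to about 21 mm in total.

Emit:
step_arm([
  [1, [-0.6, 3, 0], 0],
  [1, [-1.3, 6, 0], 0],
  [1, [-1.9, 9, 0], 0],
  [1, [-2.5, 12, 0], 0],
  [1, [-2.9, 14, -0.5], 0],
  [1, [-3.3, 15.6, -1], 0],
  [1, [-3.3, 15.6, -1], 0],
  [1, [-3.3, 15.6, -1], 0],
  [1, [-3.3, 15.6, -1], 0],
  [1, [-3.3, 15.6, -1], 0],
])

```text
time_s: 8.6
ee_pos: [0.5575, -0.1039, 0.0576]
orientation: [-0.702, 0.704, 0.075, -0.073]
force: [0.3, -10.6, 1.9]
opening: 0.0188
```

```bash
python3 - <<'E'
from h import *
rep("wrist","pics/w7.png")
for n in ("scene","top"):
    im=r.read_camera(n); 
    a=im[230:370,150:310] if n=="scene" else im[80:260,310:490]
    cv2.imwrite(f"pics/{n}7.png",cv2.resize(a,None,fx=4,fy=4,interpolation=cv2.INTER_CUBIC)[:,:,::-1])
E
```

```text
t 8.6 tcp dr x 0.0003 y -0.0005 z 0.0576 jaw 11.98 F dr [ -1.9 -10.4   1.9] tq [-1.96 -0.22  0.03] open 0.0188
```

View pics/w7.png

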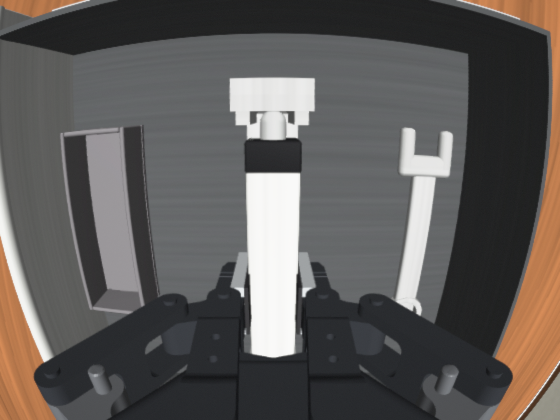

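View pics/scene7.png

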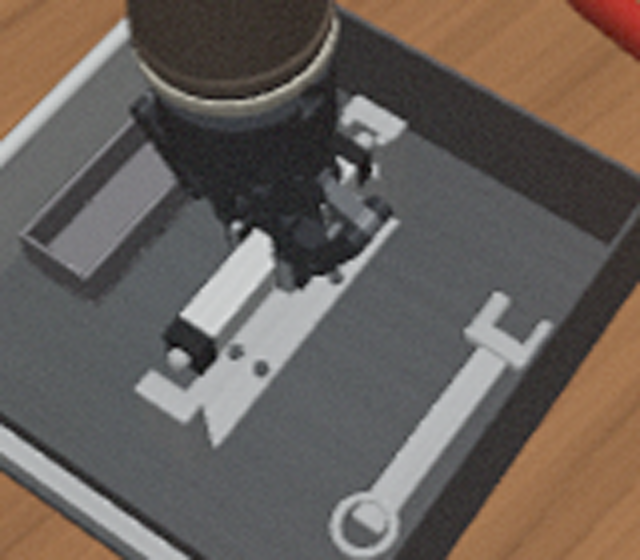

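```bash
python3 - <<'E'
from h import *
import cv2
for n in (3,4,5,6,7):
    im=cv2.imread(f"pics/w{n}.png").astype(int)
    col=im[:,271:276].mean(axis=(1,2)); 
    # white->black plug transition and plunger->plug
    g=np.diff(col); 
    print(n,"plug bottom",150+np.argmax(g[150:185]),"plug top",125+np.argmin(g[125:155]),col[165:178].round(0))
    # columns 250-260 plug top edge
    c2=im[125:150,250:262].mean(axis=(1,2)).round(0); print(c2)
cv2.imwrite("pics/w7a.png",cv2.resize(cv2.imread("pics/w7.png")[70:180,220:325],None,fx=6,fy=5,interpolation=cv2.INTER_CUBIC))
E
```

```text
3 plug bottom 172 plug top 139 [ 40.  39.  38.  38.  38.  37.  53. 135. 218. 238. 240. 240. 240.]
[196. 195. 195. 195. 190. 168. 176. 184. 185. 185. 185. 181. 154. 104.
  88.  65.  41.  42.  43.  44.  44.  43.  43.  43.  42.]
4 plug bottom 171 plug top 139 [ 40.  39.  39.  39.  39.  38.  66. 172. 238. 242. 242. 242. 242.]
[165. 164. 164. 163. 162. 160. 160. 160. 160. 160. 156. 141.  93.  47.
  31.  31.  39.  43.  44.  44.  44.  44.  44.  43.  43.]
5 plug bottom 171 plug top 139 [ 43.  42.  42.  42.  41.  40.  70. 182. 244. 247. 247. 247. 247.]
[221. 221. 221. 221. 219. 193. 164. 149. 140. 136. 131. 125.  89.  50.
  33.  34.  42.  46.  47.  47.  47.  47.  46.  46.  46.]
6 plug bottom 171 plug top 139 [ 43.  42.  42.  41.  42.  40.  59. 147. 229. 246. 247. 247. 247.]
[223. 223. 223. 222. 222. 222. 221. 221. 221. 220. 220. 212. 143.  64.
  34.  33.  41.  44.  47.  47.  47.  46.  46.  46.  45.]
7 plug bottom 172 plug top 139 [ 43.  42.  42.  42.  42.  42.  49. 112. 209. 245. 247. 247. 247.]
[221. 222. 222. 222. 222. 222. 222. 221. 221. 221. 221. 219. 204. 136.
  65.  38.  38.  44.  46.  47.  47.  47.  46.  46.  46.]
```

View pics/w7a.png

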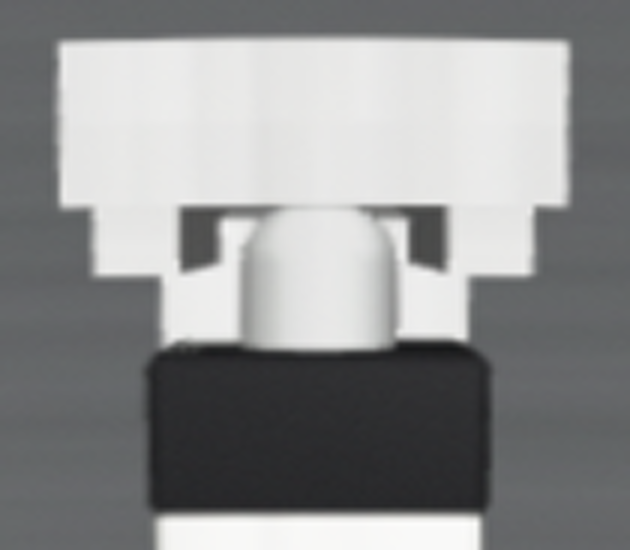

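```bash
python3 - <<'E'
from h import *
s=r.sense(); c=r.get_calibration("wrist"); R=toolR(s); ez=R[:,2]
for h in (.0145,.0164):
  z=s["ee_pos"][2]+h
  for row in (63,110.5,111.5):
    p=onz("wrist",273,row,z,c); print(h,row,"tool z %.4f"%((p-s["ee_pos"])@ez))
# face top edge from this view and cheek edges
for row,nm in ((70+206/5,"face top"),(70+272/5,"cheek")):
    p=onz("wrist",272,row,.083,c); print(nm,(p[:2]-M)@EY)
print("pitch tool y",R[:,1])
E
```

```text
0.0145 63 tool z 0.0932
0.0145 110.5 tool z 0.0744
0.0145 111.5 tool z 0.0740
0.0164 63 tool z 0.0929
0.0164 110.5 tool z 0.0744
0.0164 111.5 tool z 0.0740
face top 0.07353435781462489
cheek 0.06881306739663673
pitch tool y [ 0.00249989 -0.00313437 -0.99999196]
```

Emit:
step_arm([
  [1, [-0.4, 2, 0], 0],
  [1, [-0.8, 4, 0], 0],
  [1, [-0.8, 4, 0], 0],
  [1, [-0.8, 4, 0], 0],
  [1, [-0.8, 4, 0], 0],
])

```text
time_s: 9.17
ee_pos: [0.5568, -0.1005, 0.0576]
orientation: [-0.702, 0.705, 0.075, -0.073]
force: [1.4, -12.5, 2.0]
opening: 0.0187
```

```bash
python3 - <<'E'
from h import *
rep("wrist","pics/w8.png")
im=r.read_camera("scene"); cv2.imwrite("pics/scene8.png",cv2.resize(im[300:345,170:230],None,fx=10,fy=10,interpolation=cv2.INTER_CUBIC)[:,:,::-1])
rep()
E
```

```text
t 9.1667 tcp dr x 0.0003 y 0.0030 z 0.0576 jaw 11.96 F dr [ -1.2 -12.5   2. ] tq [-2.28 -0.28  0.1 ] open 0.0187
t 9.2667 tcp dr x 0.0003 y 0.0030 z 0.0576 jaw 11.96 F dr [ -1.1 -12.    1.4] tq [-2.33 -0.36  0.09] open 0.0184
```

View pics/scene8.png

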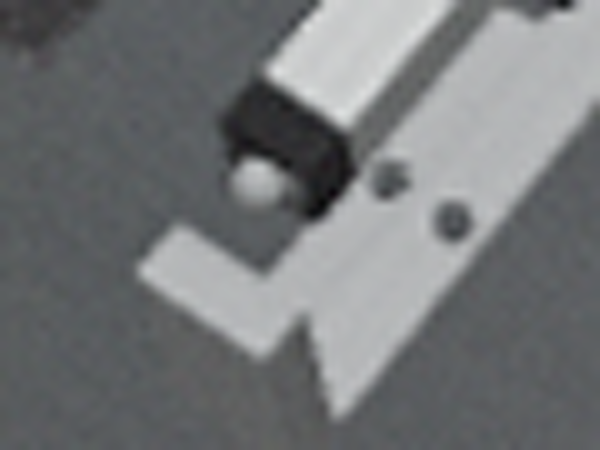

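View pics/w8.png

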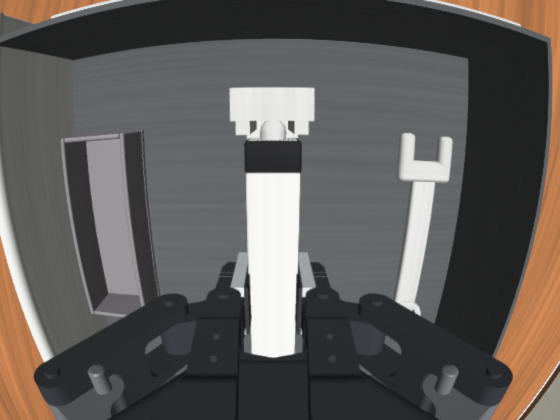

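Force gives c≈21.1 mm and geometry gives about 22.1 mm, both inside the 20–23.4 mm window. I descend in stages.

Emit:
step_arm([
  [1, [0, 0, -3], 0],
  [1, [0, 0, -6], 0],
  [1, [0, 0, -9], 0],
  [1, [0, 0, -12], 0],
  [1, [0, 0, -15], 0],
  [1, [0, 0, -15], 0],
])

```text
time_s: 9.77
ee_pos: [0.5577, -0.1005, 0.0428]
orientation: [-0.702, 0.705, 0.075, -0.072]
force: [3.8, -11.1, 1.7]
opening: 0.0189
```

```bash
python3 - <<'E'
from h import *
rep("wrist","pics/w9.png")
E
```

```text
t 9.7667 tcp dr x 0.0012 y 0.0028 z 0.0428 jaw 11.93 F dr [  1.4 -11.6   1.7] tq [-2.31 -0.68 -0.1 ] open 0.0189
```

Emit:
step_arm([
  [1, [-0.3, 0, -3], 0],
  [1, [-0.6, 0, -6], 0],
  [1, [-0.8, 0, -9], 0],
  [1, [-0.8, 0, -11], 0],
  [1, [-0.8, 0, -11], 0],
])

```text
time_s: 10.23
ee_pos: [0.5568, -0.0996, 0.0316]
orientation: [-0.702, 0.704, 0.075, -0.072]
force: [4.0, -9.8, -0.2]
opening: 0.0182
```

```bash
python3 - <<'E'
from h import *
rep("wrist","pics/w10.png")
im=r.read_camera("scene"); cv2.imwrite("pics/scene10.png",cv2.resize(im[300:345,170:230],None,fx=10,fy=10,interpolation=cv2.INTER_CUBIC)[:,:,::-1])
E
```

```text
t 10.2333 tcp dr x 0.0004 y 0.0039 z 0.0316 jaw 11.97 F dr [  1.9 -10.5  -0.2] tq [-1.98 -0.64 -0.14] open 0.0182
```

View pics/scene10.png

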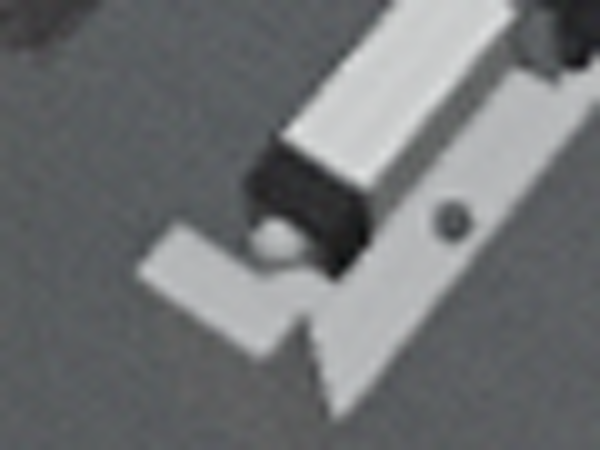

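View pics/w10.png

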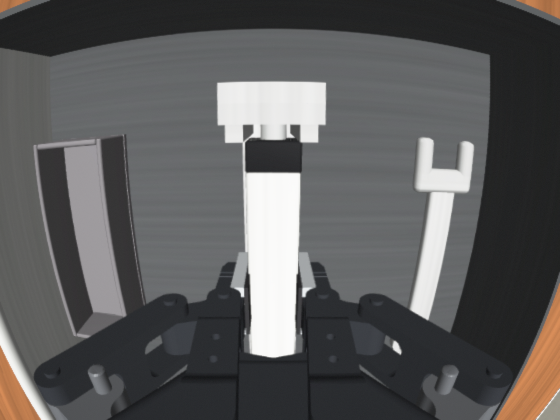

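Emit:
step_arm([
  [1, [0.1, -0.5, -2], 0],
  [1, [0.2, -1, -3], 0],
  [1, [0.2, -1, -3], 0],
  [1, [0.2, -1, -3], 0],
])

```text
time_s: 10.67
ee_pos: [0.5568, -0.1005, 0.0286]
orientation: [-0.702, 0.704, 0.075, -0.073]
force: [2.1, -9.5, 0.6]
opening: 0.0185
```

```bash
python3 - <<'E'
from h import *
rep()
E
```

```text
t 10.6667 tcp dr x 0.0002 y 0.0030 z 0.0286 jaw 11.98 F dr [ 0.1 -9.7  0.6] tq [-1.77 -0.55 -0.03] open 0.0185
```

The force of 9.7 N gives c = 15.6 mm, which matches the plunger at the recess bottom. Next I ease back toward the low stop.

Emit:
step_arm([
  [1, [0.3, -1.5, 0], 0],
  [1, [0.6, -3, 0], 0],
  [1, [0.9, -4.5, 0], 0],
  [1, [1.3, -6, 0], 0],
  [1, [1.3, -6, 0], 0],
  [1, [1.3, -6, 0], 0],
])

```text
time_s: 11.17
ee_pos: [0.5578, -0.1058, 0.0284]
orientation: [-0.702, 0.704, 0.075, -0.073]
force: [2.3, -6.8, 0.7]
opening: 0.0187
```

```bash
python3 - <<'E'
from h import *
rep("wrist","pics/w11.png")
im=r.read_camera("scene"); cv2.imwrite("pics/scene11.png",cv2.resize(im[300:345,170:230],None,fx=10,fy=10,interpolation=cv2.INTER_CUBIC)[:,:,::-1])
E
```

```text
t 11.1667 tcp dr x 0.0001 y -0.0023 z 0.0284 jaw 12.00 F dr [ 0.8 -7.2  0.7] tq [-1.31 -0.47 -0.07] open 0.0187
```

View pics/scene11.png

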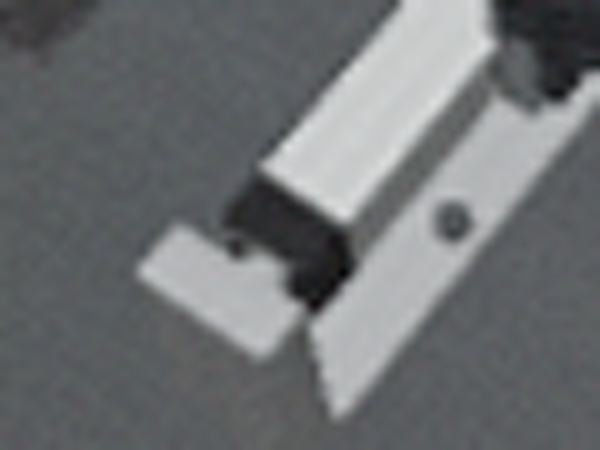

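The scene view shows the pin entering the low stop's recess at (235,245). I continue.

Emit:
step_arm([
  [1, [0.3, -1.5, 0], 0],
  [1, [0.6, -3, 0], 0],
  [1, [0.9, -4.2, 0], 0],
  [1, [1.1, -5, 0], 0],
  [1, [1.1, -5, 0], 0],
  [1, [1.1, -5, 0], 0],
])

```text
time_s: 11.77
ee_pos: [0.5588, -0.1099, 0.0284]
orientation: [-0.703, 0.704, 0.075, -0.073]
force: [1.9, -6.1, -0.6]
opening: 0.019
```

```bash
python3 - <<'E'
from h import *
rep("wrist","pics/w12.png")
im=r.read_camera("scene"); cv2.imwrite("pics/scene12.png",cv2.resize(im[300:345,170:230],None,fx=10,fy=10,interpolation=cv2.INTER_CUBIC)[:,:,::-1])
E
```

```text
t 11.7667 tcp dr x 0.0002 y -0.0066 z 0.0284 jaw 12.04 F dr [ 0.6 -6.3 -0.6] tq [-0.88 -0.35 -0.08] open 0.019
```

View pics/scene12.png

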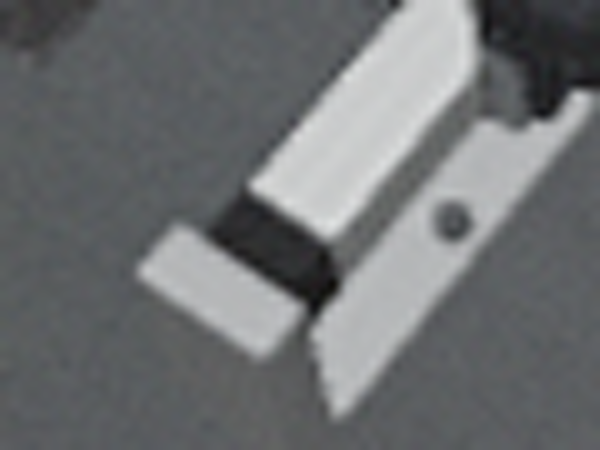

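Emit:
step_arm([
  [1, [0.15, -0.7, 0], 0],
  [1, [0.3, -1.4, 0], 0],
  [1, [0.3, -1.4, 0], 0],
  [1, [0.3, -1.4, 0], 0],
])

```text
time_s: 12.2
ee_pos: [0.559, -0.111, 0.0283]
orientation: [-0.703, 0.704, 0.075, -0.074]
force: [2.0, -6.0, 0.6]
opening: 0.019
```

```bash
python3 - <<'E'
from h import *
rep("wrist","pics/w13.png")
E
```

```text
t 12.2 tcp dr x 0.0002 y -0.0077 z 0.0283 jaw 12.05 F dr [ 0.7 -6.3  0.6] tq [-0.81 -0.43 -0.12] open 0.019
```

Emit:
step_arm([
  [1, [0.1, -0.6, 0], 0],
  [1, [0.3, -1.2, 0], 0],
  [1, [0.3, -1.2, 0], 0],
  [1, [0.3, -1.2, 0], 0],
])

```text
time_s: 12.58
ee_pos: [0.5588, -0.1111, 0.028]
orientation: [0.703, -0.703, -0.075, 0.074]
force: [2.9, -2.2, 2.0]
opening: 0.0189
```

```bash
python3 - <<'E'
from h import *
rep("wrist","pics/w14.png")
im=r.read_camera("scene"); cv2.imwrite("pics/scene14.png",cv2.resize(im[300:345,170:230],None,fx=10,fy=10,interpolation=cv2.INTER_CUBIC)[:,:,::-1])
E
```

```text
t 12.5833 tcp dr x 0.0000 y -0.0078 z 0.0280 jaw 12.13 F dr [ 2.4 -2.7  2. ] tq [-0.34 -0.53 -0.1 ] open 0.0189
```

View pics/scene14.png

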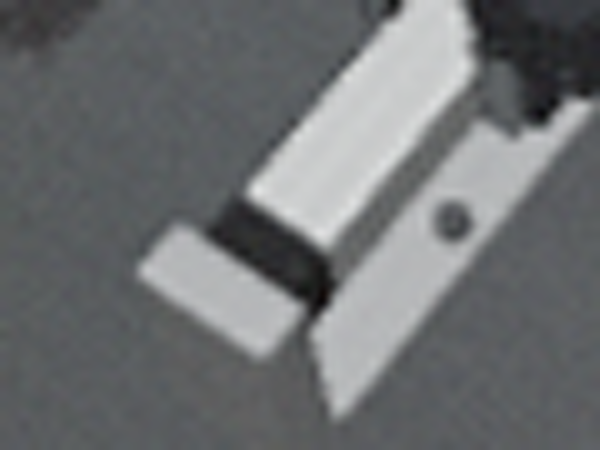

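View pics/w14.png

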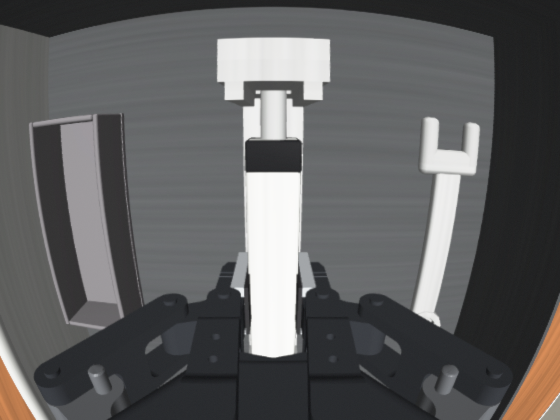

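Contact reached: y stopped at -7.8 mm and the force dropped to -2.7 N as the low stop took the load. The plunger is in the recess. I relax the grip, open, then lift.

Emit:
step_arm([
  [1, [0, 0, 0], 0],
  [1, [0, 0, 0], 0],
  [0.4, [0, 0, 0], 0],
  [0, [0, 0, 0], 0],
  [-0.2, [0, 0, 0], 0],
  [-0.2, [0, 0, 0], 0],
  [-0.2, [0, 0, 0], 0],
  [-0.2, [0, 0, 0], 0],
  [-0.2, [0, 0, 0], 0],
], newtons=20)

```text
time_s: 13.43
ee_pos: [0.5581, -0.1113, 0.0277]
orientation: [0.703, -0.703, -0.075, 0.075]
force: [0.8, 0.7, 0.2]
opening: 0.051
```

```bash
python3 - <<'E'
from h import *
rep("wrist","pics/w15.png")
E
```

```text
t 13.4333 tcp dr x -0.0007 y -0.0078 z 0.0277 jaw 12.12 F dr [0.9 0.5 0.2] tq [-0.04  0.01 -0.  ] open 0.051
```

View pics/w15.png

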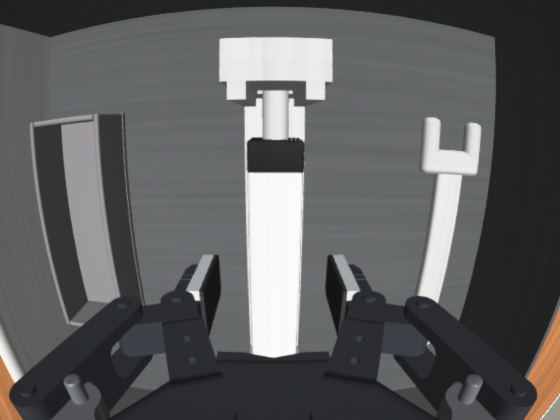

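The bar stays level in place with the fingers clear on both sides. I lift straight up.

Emit:
step_arm([
  [-0.2, [0, 0, 15], 0],
  [-0.2, [0, 0, 45], 0],
  [-0.2, [0, 0, 80], 0],
  [-0.2, [0, 0, 120], 0],
  [-0.2, [0, 0, 160], 0],
  [-0.2, [0, 0, 180], 0],
  [-0.2, [0, 0, 180], 0],
  [-0.2, [0, 0, 180], 0],
  [-0.2, [0, 0, 180], 0],
])

```text
time_s: 14.23
ee_pos: [0.5577, -0.111, 0.207]
orientation: [0.703, -0.703, -0.074, 0.075]
force: [0.4, 0.3, 0.5]
opening: 0.0513
```

```bash
python3 - <<'E'
from h import *
s,c=rep("wrist","pics/w16.png")
im=r.read_camera("scene"); cv2.imwrite("pics/scene16.png",cv2.resize(im[220:370,150:310],None,fx=4,fy=4,interpolation=cv2.INTER_CUBIC)[:,:,::-1])
im=r.read_camera("top"); cv2.imwrite("pics/top16.png",im[:,:,::-1])
E
```

```text
t 14.2333 tcp dr x -0.0011 y -0.0075 z 0.2070 jaw 12.13 F dr [0.5 0.2 0.5] tq [ 0.01 -0.02  0.01] open 0.0513
```

View pics/w16.png

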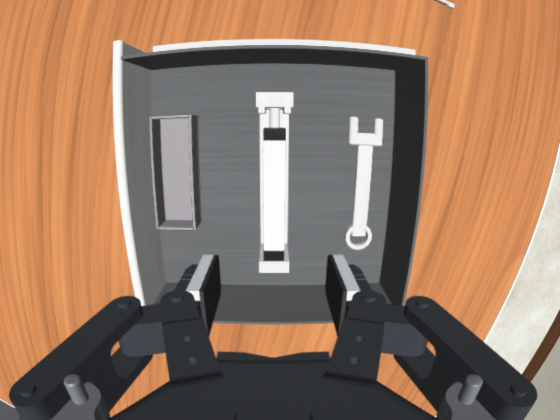

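View pics/scene16.png

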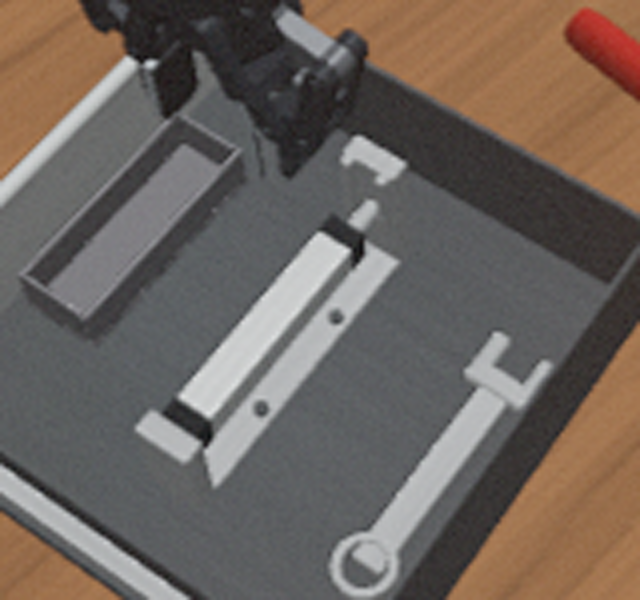

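```bash
python3 - <<'E'
from h import *
im=cv2.imread("pics/w16.png"); a=cv2.resize(im[88:280,245:305],None,fx=6,fy=3.1,interpolation=cv2.INTER_CUBIC)
b=cv2.resize(im[240:278,250:300],None,fx=7,fy=7,interpolation=cv2.INTER_CUBIC); a2=cv2.resize(im[88:145,250:300],None,fx=7,fy=7,interpolation=cv2.INTER_CUBIC)
cv2.imwrite("pics/w16a.png",np.hstack([np.vstack([a2,b[:0]]),np.vstack([b,np.zeros((a2.shape[0]-b.shape[0],b.shape[1],3),np.uint8)])]))
E
```

```text
(no output)
```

View pics/w16a.png

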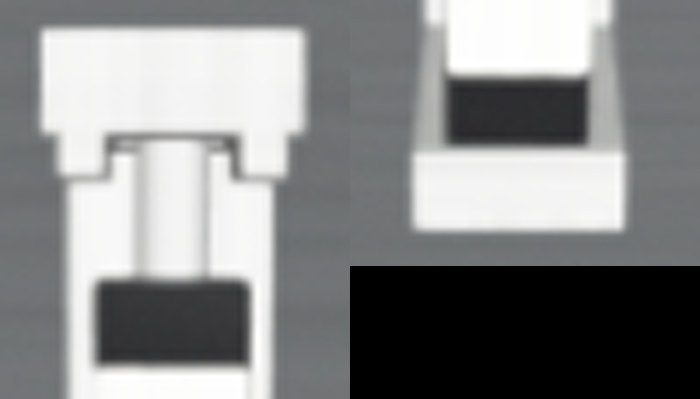

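```bash
python3 - <<'E'
from h import *
c=r.get_calibration("wrist")
def q(u,v,oy,z):
    p=onz("wrist",(u+.5)/7-.5+250,(v+.5)/7-.5+oy,z,c)[:2]-M; return (1000*np.array([p@EX,p@EY])).round(1)
print("tall face",q(173,133,88,.083),"tube +y end",q(173,281,88,.055),"tube -y end",q(517-350,146,240,.055),"low face",q(520-350,151,240,.056))
print("stops x: tall",q(41,100,88,.083),q(304,100,88,.083),"low",q(63,200,240,.056),q(275,200,240,.056))
print("tube sides +",q(96,320,88,.055),q(250,320,88,.055),"-",q(97,110,240,.055),q(237,110,240,.055))
E
python3 -c "
import sys;sys.path.insert(0,'.')
import cv2,numpy as np
a=cv2.imread('pics/top0.png').astype(int);b=cv2.imread('pics/top16.png').astype(int)
d=np.abs(a-b).max(2)>60
for n,(x,y,w,h) in dict(jar=(175,110,45,45),scr=(265,100,22,95),wrench=(345,115,75,32),box=(365,203,62,35)).items(): print(n,d[y:y+h,x:x+w].sum())
"
```

```text
tall face [-0.5 73.5] tube +y end [-0.4 55.5] tube -y end [ -0.9 -73. ] low face [ -0.5 -73.3]
stops x: tall [-15.7  77.4] [14.5 77.5] low [-15.8 -81.1] [ 14.5 -81. ]
tube sides + [-10.3  50.5] [ 9.4 50.5] - [-10.8 -67.4] [  8.9 -67.3]
jar 0
scr 0
wrench 68
box 0
```

```bash
python3 - <<'E'
from h import *
import pickle
s,c1=pickle.load(open("w1.pkl","rb")); c=r.get_calibration("wrist")
print(onz("wrist",353.5,239,.008,c1),onz("wrist",358,237,.008,c)); print(onz("wrist",361,142,.008,c1),onz("wrist",366.5,139,.008,c))
E
```

```text
[ 0.66611499 -0.14738364  0.008     ] [ 0.66481699 -0.14835308  0.008     ]
[ 0.64499403 -0.03839004  0.008     ] [ 0.6438213  -0.03924635  0.008     ]
```

View pics/top16.png

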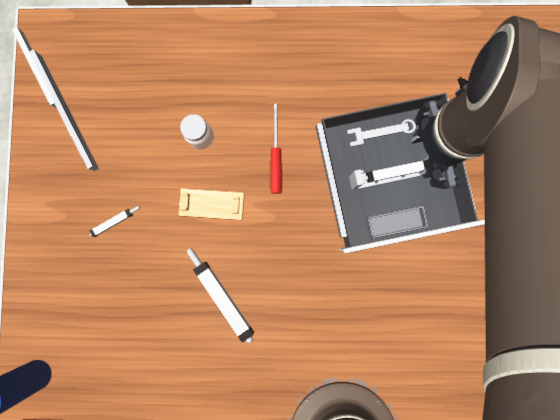

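The top view shows the bar between the stops at (400,172). The bystanders haven't moved; the wrench pixels that changed are just the gripper covering part of it. Handing in.

```bash
python3 -c "
from bench import r
print(r.close_job())"
```

```text
the job is handed in; nothing more can be done
None
```

The divider bar is fitted across the drawer with both ends in their recesses. I let go, lifted the arm clear and handed the job in at about 14 s. The hand-in gives no verdict.

- **Squeeze and descent:** I pressed the plunger about 21–22 mm into the tall stop's channel. The force reading gave 21.1 mm and the geometry about 22.1 mm; either is short of the 24 mm end of travel. I then brought the bar down level until the plunger dropped into its recess.
- **Seating:** I eased the bar back until it stopped against the low stop, where the measured force fell from 6.3 to 2.7 N.
- **Forces:** The highest reading I took was about 12.5 N. I only read the force at the end of each move.
- **Final position:** The tube's end is within about 0.3 mm of the low stop's face, and the bar is centred on the stops within about 0.5 mm. The fit implies about 6 mm of plunger compression. By the arm's pose just before release, the bar's axis sat about 44–45 mm above the bench; I did not re-measure its height afterwards.
- **Bystanders:** Before-and-after pictures show no change at the jar, the screwdriver or the box. The wrench measured within about 2 mm of where it was, which is inside the measuring error.

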